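# Feed one bracket and set its screw hole under the driver bit

## Robot

A 7-joint arm with a two-finger parallel gripper is mounted at the origin on the work surface. World frame = base frame: x ahead of the robot, y to its left, z up, the work surface at z = 0. Lengths are in m, angles in rad, forces in N, time in s.
With the tool pointing down it reaches from about 0.425 to 0.925 m from the base axis. Payload 6.8 kg.
Tool frame: the origin (TCP) lies on the front face of the gripper's body, between the roots of the fingers; the fingertips stand 73 mm ahead of it and the grasp point (between the pads) lies 54 mm ahead of it (env.nose_length is the distance from the TCP to the fingertips, in m); z points along the fingers, y is the line along which they close (so a half turn about z gives the same grasp; the last joint's range is limited). The gripper opens to 85 mm and grips with 20 to 120 N. Pads are 22 mm wide; open, the fingers measure 114 mm over their backs; the gripper's body (76 mm by 85 mm) begins 54 mm behind the grasp point. The pads swing forward as they close: fully open they stand 13 mm farther back than shut.
Start: joints at [-1.249, 0.477, 0.022, 1.555, -0.011, 1.109, -0.083], TCP at [0.281, 0.614, 0.304] pointing down, gripper open.
Joint ranges: [-2.96, 2.96], [-0.34, 2.1], [-1.41, 1.46], [0.24, 2.44], [-1.37, 4.51], [0.17, 1.92], [-2.96, 2.96]. Speed limits (rad/s): [2.39, 2.39, 3.14, 3.14, 3.14, 3.14, 3.14].

## Interface

Orientations are given as a unit quaternion [w, x, y, z].
In Python, from cell import env, kin, camera, calibration, job gives the robot as it stands. The module is installed in compiled form; this text tells all that it offers. Calls block until the motion is done:
- env.reach(position, orientation): joint-space move of the TCP to a pose.
- env.movel(position, velocity=0.15, rot=None, stop_force=None): straight line of the TCP; rot=None keeps the orientation; velocity is the mean speed in m/s. With stop_force (N) it stops when the force on the tool has changed by that much, and returns True; else False.
- env.goto_joints(angles): joint-space move.
- env.grip(opening, f_grip=None): finger opening in m; f_grip is the grip in N (None keeps the last); returns when the fingers have stopped.
- env.dwell(seconds).
- kin.inverse_kinematics(position, orientation): joint angles nearest the present ones, or None.
- env.get_state(): the state.
- camera(name): name is "scene" or "side" or "wrist"; returns (picture, depth): 400x640x3 uint8, blue, green, red; 400x640 float32, m along the optical axis (not along the pixel's ray), 0 where there is no reading.
- calibration(name): a dict with "fx", "fy", "cx", "cy" (pixels), "rvec" (rotation vector, rad) and "tvec" (3), from world to camera coordinates, as OpenCV has them. Camera axes: x right, y down, z forward; pixel columns grow to the right and rows downward; lengths in m; the calibration is good to about 2 mm. A picture is of the moment at which its call begins: read the wrist's pose just before it. calibration takes no time and is no camera call; for the wrist camera it gives the pose at the moment of the call.
A pose or a line that the arm cannot do raises env.PlanningError and nothing moves.
- job.job_done(): hands the job in; it is judged then, once.
The state is a dict: "time": time; "qpos": joint angles; "joint_velocities": joint speeds; "joint_torque": joint torques, N m; "tcp_pos": TCP position; "orientation": TCP orientation; "force": force on the tool from outside, world axes, zero at the start; "torque": the same for the moment, N m; "opening": finger opening in m; "gripper_force": force on a finger pad.
Only numpy, scipy, OpenCV 4.12 (cv2) and the standard library are available. Lean on these libraries where they do the work, as an engineer would, in place of code of your own. Each camera call takes 0.05 s, during which the arm holds its last target. There are 200 camera calls.

## Task

Feed one bracket from the magazine feeder: pull its sprung slide by the upright tab right out to its stop and hold it there a moment so that the lowest bracket drops, then ease the slide back home without letting it snap, which pushes that bracket out onto the feeder's front ledge. Then take this bracket to the screwdriving stand and leave it lying flat on the stand's rail and straight along it, with its screw hole centred straight below the driver bit and the rest of it towards the rail's open end. The other two brackets stay in the magazine, the slide stays home, and the other things on the bench are left where they are.

Things in the scene. Friction and masses are not known exactly. Their poses are not given: they have to be found in the camera images.
- feeder: Fixed magazine feeder, all black; origin on the table under the magazine's centre. +x is the feed direction: slide tab on the -x side, front ledge on the +x side. Walls 81 mm (x) by 51 mm (y), top at height 66 mm, open above, holding three stacked brackets lengthwise along x on a floor 20 mm high. Base plate behind: 60 mm wide, 8 mm high, to x = -190 mm.
- ledge (a point): Middle of the top of the feeder's front ledge, 78 mm from the feeder's origin, height 20 mm. The ledge is 24 mm wide, from 41 to 115 mm: a fed bracket lies here, hole end next to the magazine, overhanging the ledge 8 mm at each side, so it can be gripped across its 40 mm width.
- slide (a joint): The feeder's sprung slide, in m: 0 = home (pushed fully in), grows as it is pulled along the feeder's -x; the stop is at 0.084. The spring pulls it home with 4 N at home to 8 N at the stop. The lowest bracket drops only in the last 5 mm of travel.
- tab (a point): Centre of the top edge of the slide's upright black tab (12 mm thick along the feeder's x, 30 mm wide along its y; it stands from height 20 to 70 mm). At home it is 95 mm behind the feeder's origin, 48 mm clear of the magazine wall.
- bracket_1: The lowest of the three loose aluminium brackets in the magazine, the one to be fed: flat bar 70 mm (x) by 40 mm (y) by 10 mm, 50 to 100 g; origin at the centre of its underside. It has one screw hole, near its -x end.
- hole (a point): Centre of the dark 9 mm screw hole in the top face of bracket_1, on its centre line 10 mm from its -x end (25 mm from its centre).
- bracket_2: The middle bracket of the stack, same shape; stays in the magazine.
- bracket_3: The top bracket of the stack, same shape; stays in the magazine.
- stand: Fixed screwdriving stand, a right-angle driver clamped over a black rail; origin on the table straight below the bit. Over the rail hang the bit (5 mm thick), a 14 mm chuck and the round angle head (22 mm thick, all centred on the bit, height 60 to 78 mm). On the +x side: driver body (30 mm thick, top at 90 mm) and clamp column (52 mm wide, x 55 to 85 mm, top at 95 mm).
- rail_end (a point): Middle of the rail's open end, on its top, height 20 mm, 95 mm from the bit along the stand's -x. The rail is 24 mm wide and runs along the stand's x from here to x = +25 mm; a bracket on it overhangs 8 mm at each side.
- bit_tip (a point): Tip of the driver bit, at height 36 mm: 16 mm above the rail, 6 mm above the top of a bracket lying on it.
- bottle: White closed bottle, 52 mm thick, 130 mm tall; bystander; origin at its underside.
- tape_roll: Yellow ring 76 mm across, 18 mm high; bystander.
- screwdriver: Black-handled screwdriver 140 mm long lying on the table; bystander.
- tweezers: Steel tweezers 120 mm long lying on the table; bystander.
There are look-alikes about, which are no part of the job. What is shaped like the bracket_3 but green is not meant.

How it is judged:
On the way, in this order (a step that is already met when the one before it is completed fails the run):
1. the slide is pulled out to its stop and held there a moment (value of joint slide above 0.0805 m), for 0.2 s.
2. the slide is home again and the lowest bracket lies out on the front ledge (x of bracket_1 in the frame of feeder above 0.07 m and value of joint slide below 0.005 m), for 0.2 s.
At the end, for the whole second after the job is handed in: The fed bracket rests flat on the stand's rail, along it within 8 degrees with the rest of it towards the rail's open end, its screw hole within 3.5 mm (seen from above) of the bit tip; the slide is home within 5 mm; the other two brackets are still in the magazine (horizontal distance between hole and bit_tip below 0.0035 m and angle between bracket_1's own z axis and vertical below 0.06 rad and z of bracket_1 in the frame of stand between 0.017 and 0.023 m and x of bracket_1 in the frame of stand below 0 m and angle between the x axis of bracket_1 and the x axis of stand, either way round below 0.14 rad and linear speed of bracket_1 below 0.01 m/s and value of joint slide below 0.005 m and horizontal distance between each of bracket_2, bracket_3 and feeder below 0.012 m); the robot touches nothing.
It fails at once if the slide snaps back (faster than 0.4 m/s) (velocity of joint slide below -0.4 m/s).
It fails at once if a bystander is disturbed (moved more than 25 mm) (distance of any of bottle, tape_roll, screwdriver, tweezers from where it was at the start of the episode above 0.025 m).
It fails at once if the bottle is tipped (angle between bottle's own z axis and vertical above 0.4 rad).
It also fails if it takes over 62 s, if anything falls off the work surface, if the arm or the gripper's body presses on something with over 40 N, if the wrist force passes 120 N, or if a joint passes its speed limit or range.

## Working session

There is one attempt and no reset: what is moved stays moved. The work goes in short steps, each a Python script; the robot and the scene stay as the last script left them, time stands still between calls to the robot, and variables do not carry over. Pictures are saved under pics/ and viewed, at most 10 in all, crops included, and the job is handed in when it is done.

```bash
mkdir -p pics; ls
python3 - <<'E'
from cell import env,camera,calibration
import cv2,numpy as np
for n in("scene","side"):
    p,d=camera(n); cv2.imwrite(f"pics/{n}0.png",p); np.save(f"pics/{n}0.npy",d)
    print(n,calibration(n))
print(env.get_state())
E
```

```text
pics
scene {'fx': 371.5971133765943, 'fy': 371.5971133765943, 'cx': 317.3985648528929, 'cy': 199.85172438388227, 'rvec': array([ 1.21559191,  2.27469254, -1.01955081]), 'tvec': array([ 0.36643985, -0.22547495,  1.23033167])}
side {'fx': 377.91572481429813, 'fy': 377.91572481429813, 'cx': 320.6069899112127, 'cy': 201.0107946119349, 'rvec': array([ 2.41348306, -0.58066212,  0.19724031]), 'tvec': array([-0.49636591,  0.17973006,  0.86562464])}
{'time': 0.1, 'qpos': array([-1.24908272,  0.47775255,  0.02232037,  1.55635806, -0.01149842,
        1.10929195, -0.08309152]), 'joint_velocities': array([-0.00104677, -0.00055703, -0.00019836, -0.00212963,  0.00103101,
        0.0001913 , -0.00078664]), 'joint_torque': array([ 4.14787602e-03, -5.97762036e+01,  1.61356017e+00, -2.81952775e+01,
        1.28882317e-02,  5.01386632e-03,  2.33051389e-05]), 'tcp_pos': array([0.28109063, 0.61323014, 0.30299654]), 'orientation': array([-1.22869596e-04,  2.13232388e-01,  9.77001147e-01, -8.32016898e-04]), 'force': array([-0.74660108,  0.17678751, -0.60957425]), 'torque': array([-0.0042148 , -0.02063413,  0.06353926]), 'gripper_force': 0.0, 'opening': 0.08518189693474333}
```

View pics/scene0.png

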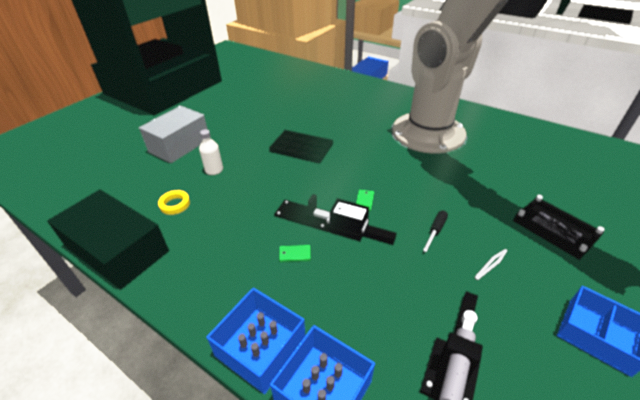

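View pics/side0.png

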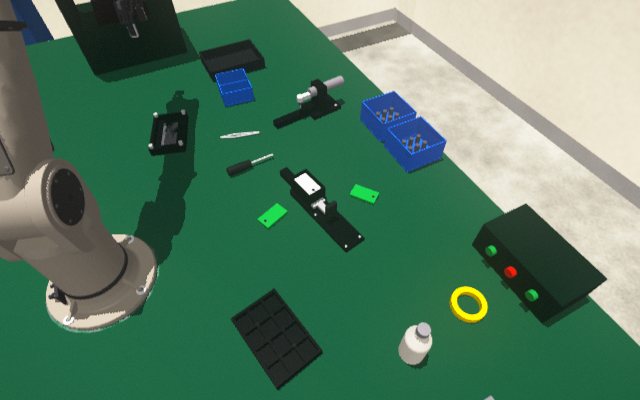

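Scene view: the feeder runs from the base-plate end at (278,212), past the tab at (312,197) and magazine at (350,212), to the ledge end at (394,238). The stand's rail end is at (470,296) and its head at (469,320). In the side view, the tab is at (331,209), magazine (308,184), ledge end (284,172), rail end (276,124) and head (303,97). The green plates are look-alikes.

```bash
cat > h.py <<'E'
import numpy as np,cv2
from scipy.spatial.transform import Rotation as R
def cloud(d,c):
    v,u=np.mgrid[0:d.shape[0],0:d.shape[1]]
    P=np.stack([(u-c["cx"])/c["fx"]*d,(v-c["cy"])/c["fy"]*d,d],-1)
    W=(P-c["tvec"])@R.from_rotvec(c["rvec"]).as_matrix()
    W[d<=0]=np.nan
    return W
def tri(pxs,cs):
    A=[];b=[]
    for (u,v),c in zip(pxs,cs):
        M=R.from_rotvec(c["rvec"]).as_matrix();o=-M.T@c["tvec"]
        r=M.T@np.array([(u-c["cx"])/c["fx"],(v-c["cy"])/c["fy"],1]);r/=np.linalg.norm(r)
        Q=np.eye(3)-np.outer(r,r);A.append(Q);b.append(Q@o)
    return np.linalg.solve(sum(A),sum(b))
def proj(P,c):
    q=cv2.projectPoints(np.array(P,float).reshape(-1,1,3),c["rvec"],c["tvec"],np.array([[c["fx"],0,c["cx"]],[0,c["fy"],c["cy"]],[0,0,1.]]),None)[0]
    return q[:,0]
def down(yaw): # tool z down, tool y axis at angle yaw in world xy
    y=np.array([np.cos(yaw),np.sin(yaw),0]);z=np.array([0,0,-1.]);x=np.cross(y,z)
    q=R.from_matrix(np.stack([x,y,z],1)).as_quat(); return q[[3,0,1,2]]
E
python3 - <<'E'
from h import *
from cell import calibration
np.set_printoptions(precision=3,suppress=True)
cs=[calibration(n) for n in("scene","side")]
W=[cloud(np.load(f"pics/{n}0.npy"),c) for n,c in zip(("scene","side"),cs)]
pts=dict(tab=((312,197),(331,209)),mag=((350,212),(308,184)),ledge=((394,238),(284,172)),baseend=((278,212),(352,242)),rail=((470,296),(276,124)),head=((469,320),(303,97)))
for k,(a,b) in pts.items(): print(k,tri((a,b),cs),W[0][a[1],a[0]],W[1][b[1],b[0]])
for i,w in enumerate(W):
  # feeder blob heights
  m=(w[...,2]>.052)&(w[...,2]<.075)
  for k,(a,b) in pts.items():
    if k in("mag","tab","head"):
      u,v=(a,b)[i]; mm=np.zeros_like(m); mm[v-25:v+25,u-25:u+25]=1
      n,l,s,ce=cv2.connectedComponentsWithStats((m&mm).astype(np.uint8))
      for j in range(1,n):
        if s[j,4]>8: q=w[l==j]; print(i,k,s[j,4],q.mean(0),q.min(0),q.max(0))
E
```

```text
tab [ 0.534 -0.097  0.061] [ 0.54  -0.091  0.069] [ 0.535 -0.098  0.061]
mag [0.522 0.004 0.055] [0.525 0.007 0.059] [0.521 0.    0.059]
ledge [0.498 0.112 0.008] [0.507 0.116 0.019] [0.495 0.1   0.021]
baseend [ 0.563 -0.175 -0.004] [ 0.579 -0.171  0.009] [ 0.553 -0.176  0.009]
rail [0.558 0.31  0.009] [0.567 0.31  0.022] [0.554 0.299 0.019]
head [0.658 0.321 0.071] [0.66  0.323 0.077] [0.658 0.318 0.071]
0 tab 89 [ 0.544 -0.088  0.065] [ 0.526 -0.097  0.052] [ 0.556 -0.082  0.072]
0 tab 86 [ 0.541 -0.028  0.062] [ 0.51  -0.041  0.052] [ 0.555 -0.015  0.069]
0 mag 688 [0.524 0.003 0.061] [ 0.489 -0.041  0.052] [0.555 0.047 0.069]
0 head 19 [0.658 0.314 0.068] [0.651 0.311 0.062] [0.668 0.318 0.075]
1 tab 228 [ 0.525 -0.025  0.059] [ 0.499 -0.042  0.052] [0.551 0.004 0.067]
1 tab 95 [ 0.536 -0.094  0.064] [ 0.522 -0.101  0.052] [ 0.551 -0.085  0.072]
1 mag 594 [0.519 0.    0.06 ] [ 0.486 -0.042  0.052] [0.551 0.048 0.068]
1 mag 40 [ 0.533 -0.093  0.068] [ 0.522 -0.099  0.06 ] [ 0.544 -0.085  0.072]
1 head 161 [0.685 0.312 0.066] [0.636 0.299 0.052] [0.733 0.337 0.075]
```

Run:
```python
from h import *
from cell import env,camera,calibration,kin
np.set_printoptions(precision=3,suppress=True)
for y in (1.77,1.77-np.pi): print(y,kin.inverse_kinematics([.53,-.05,.3],down(y)))
env.reach([.53,-.05,.30],down(1.77))
s=env.get_state(); c=calibration("wrist"); p,d=camera("wrist")
cv2.imwrite("pics/w1.png",p); np.savez("pics/w1.npz",d=d,**c)
print(s["time"],s["tcp_pos"],s["qpos"],-R.from_rotvec(c["rvec"]).as_matrix().T@c["tvec"],c["fx"])
```

```text
1.77 [-0.426  0.261  0.484  1.926 -0.144  0.988  1.893]
-1.371592653589793 [-0.731  0.331  0.884  1.942 -0.302  1.006 -1.081]
2.6083 [ 0.53  -0.049  0.3  ] [-0.427  0.261  0.483  1.926 -0.144  0.988  1.893] [ 0.464 -0.062  0.37 ] 287.96251250611533
```

View pics/w1.png

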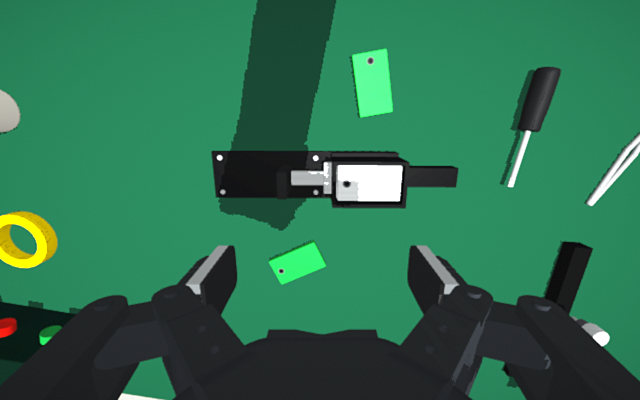

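Wrist view: base plate (213–330,150–198), tab (282,183), magazine (330–407,155–207), ledge to (457,177). The stand rail appears at (570,275) and its head at (595,333).

Run:
```python
from h import *
np.set_printoptions(precision=4,suppress=True)
z=np.load("pics/w1.npz"); W=cloud(z["d"],z)
def rep(n,u0,u1,v0,v1,a,b):
    q=W[v0:v1,u0:u1].reshape(-1,3); q=q[(q[:,2]>a)&(q[:,2]<b)]
    (c,s,ang)=cv2.minAreaRect((q[:,:2]*1000).astype(np.float32))
    print(n,len(q),"ctr",np.array(c),"size",np.array(s),"ang",round(ang,1),"z",np.median(q[:,2]))
rep("tab",268,295,160,205,.06,.08)
rep("mag",325,412,148,212,.0615,.075)
rep("ledge",411,465,155,200,.015,.026)
rep("base",205,325,140,205,.004,.013)
rep("rail",540,595,235,330,.014,.026)
rep("head",570,625,310,360,.055,.085)
```

```text
tab 331 ctr [538.6177 -92.1346] size [28.9199 11.9767] ang 10.7 z 0.06948373605456508
mag 966 ctr [520.9882   1.0437] size [51.6669 81.1085] ang 11.1 z 0.06558036300405197
ledge 913 ctr [504.1931  85.5431] size [24.5472 57.7785] ang 11.4 z 0.019567220716013807
base 4227 ctr [ 543.9047 -116.1818] size [ 60.1736 142.349 ] ang 10.9 z 0.007906100719213835
rail 1309 ctr [605.5438 314.1428] size [102.7362  27.6079] ang 6.4 z 0.01899020336899349
head 323 ctr [645.5476 320.3055] size [22.1259 14.8614] ang 62.3 z 0.07491966211667468
```

Run:
```python
from h import *
from cell import env,camera,calibration
np.set_printoptions(precision=4,suppress=True)
yaw=np.radians(101); fx=np.array([np.cos(yaw),np.sin(yaw),0])
q=down(yaw); P=np.array([.5386,-.0921,.118])
env.grip(.045,60)
env.reach(P+[0,0,.05],q)
print(env.movel(P,.08,stop_force=15))
s=env.get_state();print(s["tcp_pos"],s["opening"],s["force"])
env.grip(0.0,60)
s=env.get_state();print("grip",s["tcp_pos"],s["opening"],s["gripper_force"],s["force"])
a=s["tcp_pos"]
print(env.movel(a-.088*fx,.04,stop_force=22))
s=env.get_state();print("out",(s["tcp_pos"]-a)@fx,s["opening"],s["force"]@fx,s["time"])
p,d=camera("side");cv2.imwrite("pics/s1.png",p[100:300,220:440]);np.save("pics/s1.npy",d)
```

```text
False
[ 0.5387 -0.0923  0.118 ] 0.04516176120709879 [0.1727 0.1268 0.9758]
grip [ 0.5388 -0.0916  0.1185] 0.010710299728579654 59.30220365524292 [-1.8013  2.5196  5.8587]
False
out -0.08446935216240907 0.010979152138636239 9.711077344359678 7.2667
```

Run:
```python
from h import *
from cell import env,camera,calibration
np.set_printoptions(precision=4,suppress=True)
yaw=np.radians(101); fx=np.array([np.cos(yaw),np.sin(yaw),0])
env.dwell(.5)
home=np.array([.5388,-.0916,.1185])
s=env.get_state();print((s["tcp_pos"]-home)@fx,s["force"]@fx,s["opening"])
z=np.load("pics/w1.npz")
c=calibration("wrist");p,d=camera("wrist");W=cloud(d,c)
# bracket heights inside the magazine
L=(W-np.array([.521,.001,0]))@np.array([[fx[0],-fx[1],0],[fx[1],fx[0],0],[0,0,1]])
m=(abs(L[...,0])<.028)&(abs(L[...,1])<.015); print("stack top z",np.nanmedian(L[m][:,2]),m.sum())
print(env.movel(home+.001*fx+[0,0,0],.03,stop_force=20))
s=env.get_state();print("back",(s["tcp_pos"]-home)@fx,s["force"]@fx,s["opening"])
env.dwell(.3)
env.grip(.045)
x=env.get_state()["tcp_pos"]; env.movel(x+[0,0,.06],.1)
q=down(yaw-np.pi/2)
led=np.array([.521,.001,0])+.078*fx
env.reach([.53,.03,.30],down(yaw))
c=calibration("wrist");p,d=camera("wrist");cv2.imwrite("pics/w2.png",p);np.savez("pics/w2.npz",d=d,**c)
W=cloud(d,c)
L=(W-np.array([.521,.001,0]))@np.array([[fx[0],-fx[1],0],[fx[1],fx[0],0],[0,0,1]])
m=(L[...,0]>.043)&(L[...,0]<.13)&(abs(L[...,1])<.03)&(L[...,2]>.025)&(L[...,2]<.04)
if m.sum():
  (ct,sz,an)=cv2.minAreaRect((W[m][:,:2]*1000).astype(np.float32));print(m.sum(),ct,sz,an,np.median(W[m][:,2]))
m=(abs(L[...,0])<.028)&(abs(L[...,1])<.015); print("stack top z",np.nanmedian(L[m][:,2]))
m=(L[...,0]<-.06)&(abs(L[...,1])<.02)&(L[...,2]>.06);print("tab x",np.mean(L[m][:,0]));print(env.get_state()["time"])
```

```text
-0.08444771071854504 10.321408929739237 0.01070217336566311
stack top z 0.049413471759538835 657
False
back 0.00016787722015764855 -5.532731764483995 0.010981044252122216
1970 (505.5281066894531, 76.96942138671875) (39.530941009521484, 68.82081604003906) 11.170719146728516 0.029655687092588156
stack top z 0.30637895519773367
tab x -0.09324457534097673
13.225
```

View pics/w2.png

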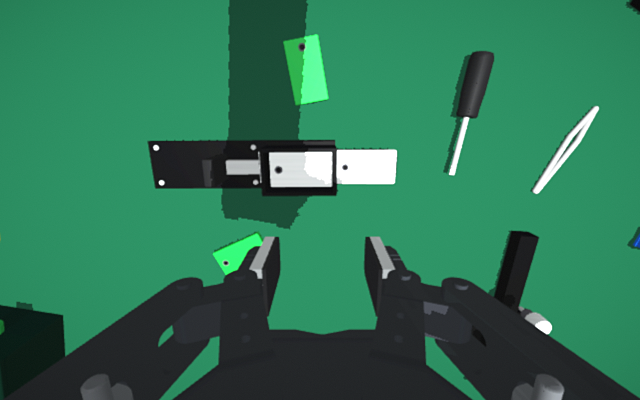

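The bracket lies on the ledge: the white plate spans (337–397,149–184), with its hole at (345,167). The slide is home. Next I'll take a close look at the stand.

Run:
```python
from h import *
from cell import env,camera,calibration
np.set_printoptions(precision=4,suppress=True)
yaw=np.radians(96.4)
env.grip(.085)
env.reach([.60,.31,.26],down(yaw))
c=calibration("wrist");p,d=camera("wrist");np.savez("pics/w3.npz",d=d,**c)
u,v=proj([[.656,.318,.04]],c)[0];print(u,v)
cv2.imwrite("pics/w3.png",p)
s=env.get_state();print(s["time"],s["tcp_pos"],s["qpos"])
```

```text
326.4629960963125 237.87667405230025
14.875 [0.6008 0.3072 0.2607] [-0.859   0.5438  0.4249  1.6198 -0.2497  1.0318  1.3195]
```

View pics/w3.png

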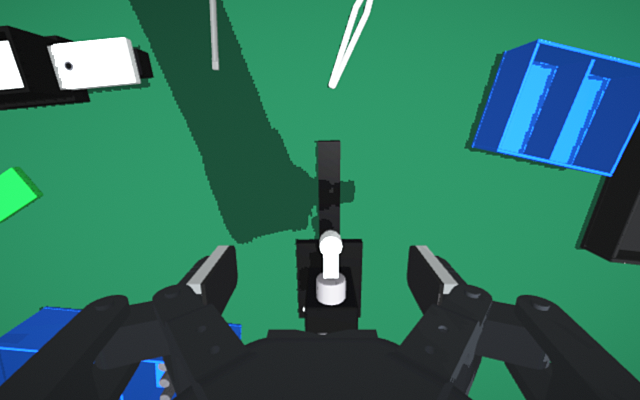

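The stand is centred: rail end at (328,141), round head at (331,244), driver body behind it at (331,290).

Run:
```python
from h import *
np.set_printoptions(precision=4,suppress=True)
z=np.load("pics/w3.npz"); W=cloud(z["d"],z)
q=W[135:240,312:346].reshape(-1,3);q=q[(q[:,2]>.0165)&(q[:,2]<.0235)]
# rail axis in slices along x
xs=np.arange(.56,.65,.006)
mid=[( (lambda t:(t[:,1].min()+t[:,1].max())/2)(q[abs(q[:,0]-x)<.003])) if (abs(q[:,0]-x)<.003).sum()>5 else np.nan for x in xs]
wid=[np.ptp(q[abs(q[:,0]-x)<.003][:,1]) if (abs(q[:,0]-x)<.003).sum()>5 else 0 for x in xs]
print(np.c_[xs,mid,wid]); print("rail min x",np.sort(q[:,0])[:30:6],"z",np.median(q[:,2]))
(ct,sz,an)=cv2.minAreaRect((q[:,:2]*1000).astype(np.float32));print(ct,sz,an)
h=W[228:262,315:348].reshape(-1,3);
for a,b in((.060,.073),(.073,.0765),(.0765,.081)):
    t=h[(h[:,2]>a)&(h[:,2]<b)]; print(a,len(t),t.mean(0) if len(t) else 0,t.min(0) if len(t) else 0,t.max(0) if len(t) else 0)
print(np.round(W[232:262:2,331],4))
# driver axis
b=W[255:305,310:352].reshape(-1,3);b=b[(b[:,2]>.06)];print("body",[ (x,(lambda t:(t[:,1].min()+t[:,1].max())/2)(b[abs(b[:,0]-x)<.004])) for x in (.67,.68,.69,.70,.71) if (abs(b[:,0]-x)<.004).any()])
```

```text
[[0.56   0.3096 0.023 ]
 [0.566  0.3102 0.0231]
 [0.572  0.3109 0.0233]
 [0.578  0.3117 0.0234]
 [0.584  0.3124 0.0234]
 [0.59   0.3131 0.0237]
 [0.596  0.3137 0.0238]
 [0.602  0.3144 0.0238]
 [0.608  0.3152 0.0241]
 [0.614  0.3158 0.0241]
 [0.62   0.3165 0.0242]
 [0.626  0.3172 0.0242]
 [0.632  0.3184 0.0233]
 [0.638  0.3191 0.0234]
 [0.644  0.3198 0.0236]]
rail min x [0.5543 0.5551 0.5555 0.5559 0.5563] z 0.019762350798933303
(610.7818603515625, 315.2712097167969) (111.55097961425781, 23.765254974365234) 7.197117328643799
0.06 91 [0.6409 0.3184 0.0674] [0.638  0.3095 0.061 ] [0.65   0.3311 0.0729]
0.073 127 [0.6542 0.3206 0.0755] [0.6384 0.3095 0.0731] [0.6655 0.3307 0.0765]
0.0765 343 [0.6491 0.3203 0.0777] [0.6381 0.3102 0.0765] [0.6644 0.3301 0.0796]
[[0.6386 0.3202 0.0653]
 [0.6387 0.3201 0.0704]
 [0.6381 0.3198 0.0767]
 [0.6401 0.3201 0.0768]
 [0.6418 0.3202 0.0776]
 [0.6438 0.3205 0.0777]
 [0.646  0.3207 0.0775]
 [0.6481 0.321  0.0772]
 [0.6497 0.3212 0.0782]
 [0.6519 0.3214 0.078 ]
 [0.6537 0.3216 0.0785]
 [0.6564 0.322  0.0772]
 [0.6586 0.3222 0.0772]
 [0.6612 0.3226 0.0761]
 [0.6632 0.3228 0.0764]]
body [(0.67, np.float64(0.32262923111379926)), (0.68, np.float64(0.3258412541843635)), (0.69, np.float64(0.32486692677138884)), (0.7, np.float64(0.3304282971617213)), (0.71, np.float64(0.30830639593836023))]
```

Run:
```python
from h import *
from cell import env,camera,calibration,kin
np.set_printoptions(precision=4,suppress=True)
f=np.radians(101.1); fx=np.array([np.cos(f),np.sin(f),0])
C=np.array([.5056,.0771,0]); G=C+.030*fx; q=down(f-np.pi/2)
env.grip(.065,50)
env.reach(G+[0,0,.16],q)
c=calibration("wrist");p,d=camera("wrist");W=cloud(d,c)
L=W-C; L=L@np.array([[fx[0],-fx[1],0],[fx[1],fx[0],0],[0,0,1]])
m=(abs(L[...,0])<.05)&(L[...,0]>-.034)&(abs(L[...,1])<.03)&(L[...,2]>.026)&(L[...,2]<.034)
if m.sum()>50: print(m.sum(),cv2.minAreaRect((W[m][:,:2]*1000).astype(np.float32)),np.median(W[m][:,2]))
print(env.movel(G+[0,0,.083],.08,stop_force=15))
env.dwell(.2);s=env.get_state();print(s["tcp_pos"]-G,s["force"])
env.grip(0.02,50)
s=env.get_state();print(s["tcp_pos"]-G,s["opening"],s["gripper_force"],s["force"],s["time"])
c=calibration("wrist");p,d=camera("wrist");cv2.imwrite("pics/w4.png",p)
```

```text
4372 ((505.1408996582031, 77.64004516601562), (39.94891357421875, 69.09832763671875), 11.287771224975586) 0.029888912826885237
False
[0.0002 0.0001 0.0834] [-0.4231  0.5916  0.6346]
[0.0001 0.0001 0.0834] 0.038729783890554266 49.79254603385925 [-1.2103  0.4954  5.776 ] 17.9083
```

View pics/w4.png

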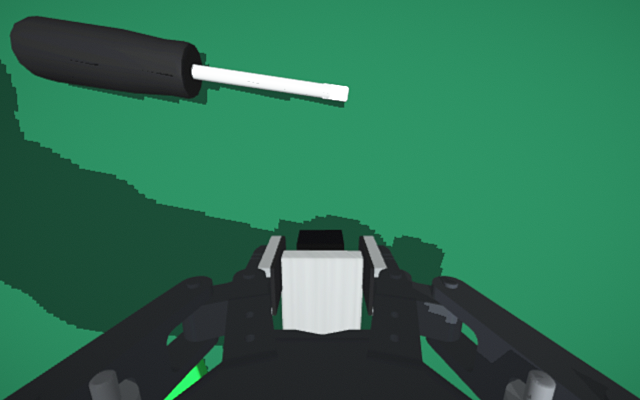

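The bracket (281–363,250–330) is held square between the pads, with the ledge end visible beyond it. Now I'll carry it to the stand.

Run:
```python
from h import *
from cell import env,camera,calibration,kin
np.set_printoptions(precision=4,suppress=True)
a=np.radians(6.8); sx=np.array([np.cos(a),np.sin(a),0])
bit=np.array([.6495,.3203,0]); T=bit-.0547*sx; q=down(a+np.pi/2)
z0=.0834
x=env.get_state()["tcp_pos"]; env.movel(x+[0,0,.09],.12)
print(env.get_state()["opening"])
A=T-.085*sx
env.reach(A+[0,0,.17],q)
print(env.movel(A+[0,0,z0+.0035],.12,stop_force=15))
env.dwell(.3);s=env.get_state();print("A",s["tcp_pos"]-A,s["force"],s["opening"],s["time"])
p,d=camera("side");np.save("pics/s2.npy",d)
cv2.imwrite("pics/s2.png",cv2.resize(p[60:180,220:380],None,fx=5,fy=5)[:600,:800])
```

```text
0.03859398447139463
False
A [0.0002 0.0002 0.0875] [ 0.6564 -0.2706 -1.1378] 0.03882925772252775 20.875
```

View pics/s2.png

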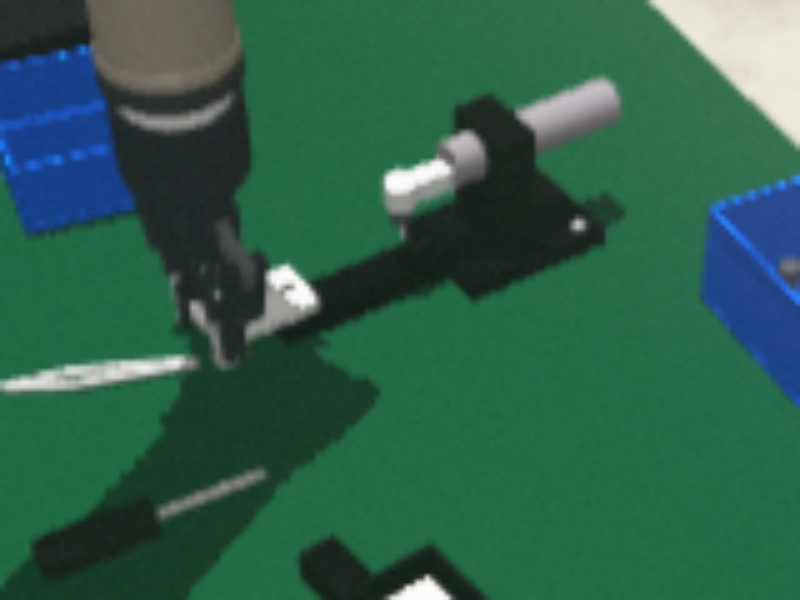

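The bracket is held just off the rail's open end, hole end facing the bit (bit at crop (405,225)). The tweezers' tip at (200,362) is close to the finger, so I'll retreat only a little and then lift. Inserting now.

Run:
```python
from h import *
from cell import env,camera,calibration,kin
np.set_printoptions(precision=4,suppress=True)
a=np.radians(6.8); sx=np.array([np.cos(a),np.sin(a),0])
bit=np.array([.6495,.3203,0]); T=bit-.0547*sx
z0=.0834
print(env.movel(T+[0,0,z0+.0025],.05,stop_force=12))
env.dwell(.2);s=env.get_state();print("in",s["tcp_pos"]-T,s["force"],s["opening"])
print(env.movel(T+[0,0,z0-.001],.02,stop_force=6))
env.dwell(.2);s=env.get_state();print("down",s["tcp_pos"]-T,s["force"],s["opening"],s["time"])
c=calibration("side");p,d=camera("side");np.save("pics/s3.npy",d)
cv2.imwrite("pics/s3.png",cv2.resize(p[70:150,250:350],None,fx=7,fy=7,interpolation=cv2.INTER_CUBIC))
W=cloud(d,c)
R2=np.array([[sx[0],-sx[1],0],[sx[1],sx[0],0],[0,0,1]])
L=(W-bit)@R2
m=(L[...,0]>-.035)&(L[...,0]<.014)&(abs(L[...,1])<.024)&(L[...,2]>.024)&(L[...,2]<.038)
t=L[m];print(len(t),t.min(0),t.max(0),np.median(t,0))
```

```text
False
in [-0.0001  0.0001  0.0859] [-0.0566  0.1221 -0.9931] 0.039032596941647596
True
down [0.0003 0.0002 0.0835] [-1.3112  0.5541  5.5523] 0.038808310349042016 23.4
56 [-0.0336 -0.0232  0.0243] [0.0084 0.015  0.0311] [-0.0046 -0.0117  0.0287]
```

View pics/s3.png

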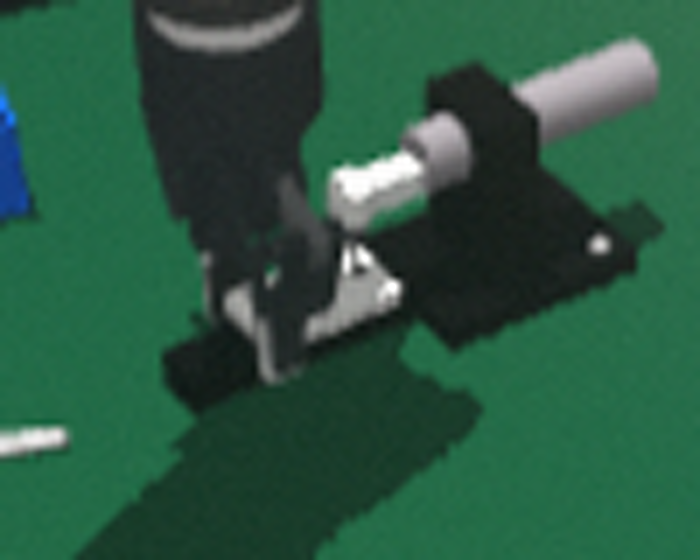

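The bracket sits on the rail under the bit; the bit and hole are near crop (352,258). I'll release, back off and verify.

Run:
```python
from h import *
from cell import env,camera,calibration,kin
np.set_printoptions(precision=4,suppress=True)
a=np.radians(6.8); sx=np.array([np.cos(a),np.sin(a),0])
bit=np.array([.6495,.3203,0])
env.grip(.075)
x=env.get_state()["tcp_pos"]
print(env.movel(x-.015*sx,.05,stop_force=8))
print(env.movel(x-.015*sx+[0,0,.10],.1,stop_force=10))
env.reach(bit-.08*sx+[0,0,.22],down(a+np.pi/2)); env.dwell(.3)
c=calibration("wrist");p,d=camera("wrist");W=cloud(d,c);np.savez("pics/w5.npz",d=d,p=p,**c)
R2=np.array([[sx[0],-sx[1],0],[sx[1],sx[0],0],[0,0,1]])
L=(W-bit)@R2
m=(L[...,0]>-.08)&(L[...,0]<.02)&(abs(L[...,1])<.03)&(L[...,2]>.025)&(L[...,2]<.034)
print(m.sum(),cv2.minAreaRect((W[m][:,:2]*1000).astype(np.float32)),np.median(W[m][:,2]))
t=L[m];print("local",t.min(0),t.max(0))
h=L[(abs(L[...,0])<.02)&(abs(L[...,1])<.015)&(L[...,2]>.06)];print("head",h.min(0),h.max(0))
u,v=proj([bit+[0,0,.03]],c)[0];print(u,v)
u,v=int(u),int(v);cv2.imwrite("pics/w5.png",cv2.resize(p[v-70:v+30,u-65:u+65],None,fx=6,fy=6,interpolation=cv2.INTER_CUBIC))
p,d=camera("scene");c=calibration("scene");u,v=proj([bit+[0,0,.03]],c)[0].astype(int)
cv2.imwrite("pics/sc5.png",cv2.resize(p[v-40:v+35,u-50:u+50],None,fx=8,fy=8,interpolation=cv2.INTER_CUBIC));print(env.get_state()["time"])
```

```text
False
False
2616 ((625.5016479492188, 316.9815979003906), (70.16520690917969, 39.6547737121582), 5.756157875061035) 0.029739855110185478
local [-0.0594 -0.0208  0.025 ] [0.011  0.0193 0.0325]
head [-0.0125 -0.0109  0.06  ] [0.02   0.011  0.0792]
322.49965428614166 273.11873277383273
26.175
```

View pics/w5.png

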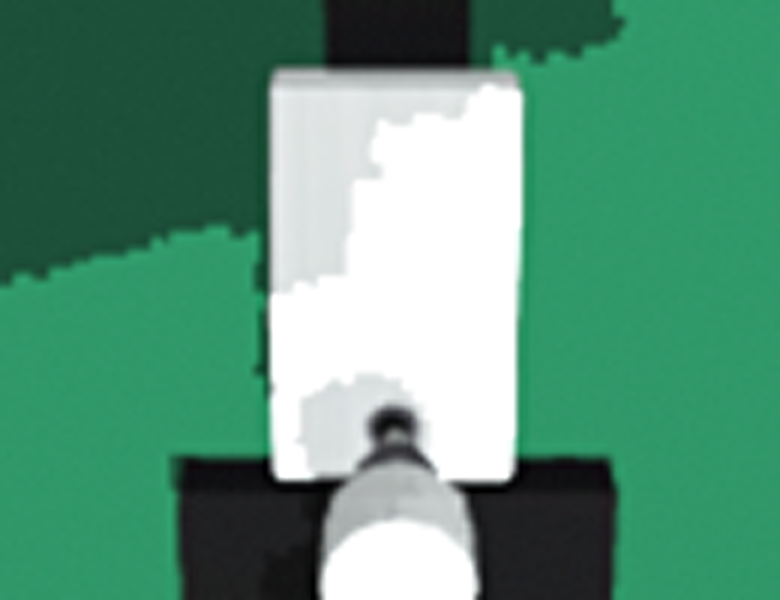

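Run:
```python
from h import *
z=np.load("pics/w5.npz");p=z["p"]
a=np.radians(6.8); sx=np.array([np.cos(a),np.sin(a),0]);bit=np.array([.6495,.3203,0])
H=np.array([.6255,.3170,.03])+.025*np.array([np.cos(np.radians(5.8)),np.sin(np.radians(5.8)),0])
print("hole-bit",H-bit)
pr=proj([H,bit+[0,0,.036]],z);u0,v0=290+17,243;print(pr)
cr=p[250:285,305:340];k=12
im=np.clip(cv2.resize(cr,None,fx=k,fy=k,interpolation=cv2.INTER_CUBIC).astype(float)*1.5,0,255).astype(np.uint8)
for (u,v),col in zip(pr,((0,0,255),(255,0,0))): cv2.circle(im,(int((u-305+.5)*k),int((v-250+.5)*k)),3,col,-1)
s=cv2.resize(cv2.imread("pics/sc5.png")[100:450,200:550],(420,420))
cv2.imwrite("pics/chk.png",np.hstack([im,s])[:,:800])
```

```text
hole-bit [ 0.00087202 -0.00077359  0.03      ]
[[321.63127658 273.80896745]
 [322.49766024 276.23989257]]
```

View pics/chk.png

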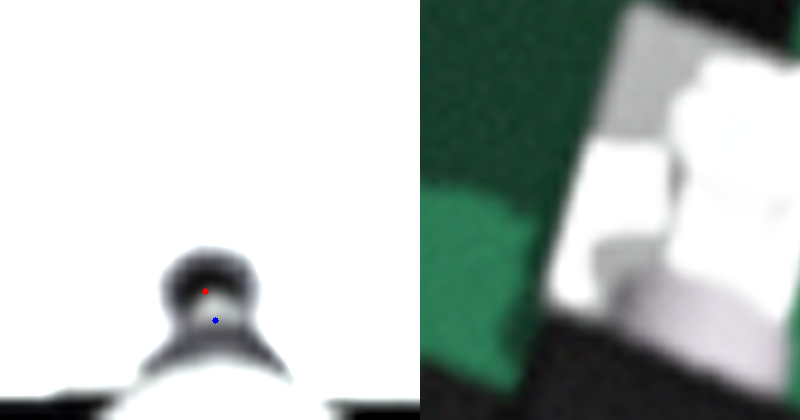

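The enlarged view puts the hole (209,292) and bit tip (~213,318) where they should be for an offset of about 1 mm, inside the 3.5 mm limit. Handing in.

```bash
python3 -c "
from cell import job
print(job.job_done())"
```

```text
the job is handed in; nothing more can be done
None
```

I fed the bracket and handed the job in: it lies flat along the stand's rail, its hole about 1 mm from straight below the bit (limit 3.5 mm) and about 1° off the rail; the slide was home when last seen, but the judge's verdict wasn't shown.

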